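# Stack two flat tins on the sloping pantry stand

## Robot

A 6-joint arm with a two-finger parallel gripper is mounted at the origin on a cart in front of the work surface, level with it; the furniture and walls round the work are solid. World frame = base frame: x ahead of the robot, y to its left, z up, the work surface at z = 0. Lengths are in m, angles in rad, forces in N, time in s.
With the tool pointing down it reaches from about 0.375 to 0.9 m from the base axis. Payload 3.1 kg.
Tool frame: the origin (TCP) lies between the finger pads; the fingertips stand robot.tip_extent ahead of it and the grasp point (between the pads) lies 3 mm ahead of it (robot.tip_extent is the distance from the TCP to the fingertips, in m); z points along the fingers, x is the direction in which the jaws open and shut, and the axes are right-handed (so a half turn about z gives the same grasp; the last joint's range is limited). The gripper opens to 87 mm and grips with 3 to 60 N. Pads are 19 mm wide; open, the fingers measure 117 mm over their backs; the gripper's body (75 mm by 190 mm) begins 51 mm behind the grasp point.
Start: joints at [-0.178, 0.527, 1.433, -0, 1.181, -0.178], TCP at [0.625, 0, 0.245] pointing down, gripper open.
Joint ranges: [-3.08, 3.08], [-0.75, 2.2], [0.22, 2.44], [-1.43, 4.57], [0, 2.65], [-2.85, 2.85]. Speed limits (rad/s): [2.79, 2.79, 3.14, 3.14, 3.14, 3.14].

## Interface

Orientations are given as a unit quaternion [x, y, z, w].
In Python, from rig import robot, cams gives the robot as it stands.
- The arm moves only by the tool carry_out, never from a script. Its argument "steps" is a list of rows, each a list of 3 entries, a list of its own where there are three numbers: the shift along the world's x, y, z in cm, then the turn about the world's z in degrees, then the closure, from 0 (fully open) to 1 (shut). In form: [[[dx, dy, dz], spin, fingers], ...]. A call has 1 to 10 rows; each row shifts and turns the pose as measured when the row begins; what a row does not reach is not made up. A row lasts 1/10 s, in which the tool goes at most 50 mm and 8.59 degrees, less where a joint would pass 70% of its speed; a pose out of reach is approached as far as the arm can. A call with a gripper value outside its range is refused whole. The fingers move at their own pace and stop on an object; "squeeze" is the grip in N (left out, the last holds). Time passes only in rows, so rows that do not move let the fingers close. It gives the time, the measured TCP pose, the force and the opening at its end, in the units of the state.
- robot.get_obs(): the state, without advancing time (a new reading comes with each control period).
- cams.camera(name): name is "scene" or "side" or "wrist"; returns a dict with "pixels" (420x560x3 uint8, red, green, blue), "fx", "fy", "cx", "cy" (pixels), "eye" and "rotation" of the camera in the world. Camera axes: x right, y up, looking along -z (the intrinsics and any distortion apply to the point x, -y, -z); pixel columns grow to the right and rows downward; lengths in m; the calibration is good to about 2 mm. A picture is of the moment at which its call begins. There is no depth.
- robot.hand_in(): hands the job in, once; it reports no verdict.
The state is a dict: "time": time; "q": joint angles; "joint_velocities": joint speeds; "joint_torque": joint torques, N m; "position": TCP position; "tool_rot": TCP orientation; "ft_force": force on the tool from outside, world axes, zero at the start; "moment": the same for the moment, N m; "grip_width": finger opening in m.
Only numpy, scipy, OpenCV 4.12 (cv2) and the standard library are available. Lean on these libraries where they do the work, as an engineer would, in place of code of your own. Each camera call takes 0.05 s, during which the arm holds its last target. There are 200 camera calls.

## Task

Put the two flat oblong tins on the sloping wooden stand, right way up, one squarely on top of the other in the middle of its width, lengthwise up the slope, so that the lower short end of each one rests against the stop board at the foot of the slope. Lay them down gently, without dropping or slamming them, and leave the round tin and the lemon where they are.

Things in the scene. Friction and masses are not known exactly. Their poses are not given: they have to be found in the camera images.
- stand: Wooden pantry stand, fixed, about 205 x 154 x 130 mm, with a slatted deck sloping at 30 degrees. Origin: on the worktop under its middle; x is level and points to the high end of the slope, y across, z up. The low end with the stop board (at -x) faces roughly to the robot. A tin let go on the slope may or may not slide down by itself.
- deck: The stand's sloping deck: slats, 165 mm up the slope, 150 mm wide, sides open. Origin: on its upper surface, mid width, at the stop board's inner face, 45 mm above the worktop. x points up the slope, y across, z square out of the deck (30 degrees from vertical, leaning to the robot's side). Stop board: square to the deck, x = -10 to 0 mm, full width, 45 mm high above the deck.
- flat_tin_a: Flat oblong closed tin with rounded corners, a picture on its lid, 63 x 105 x 26 mm, about 0.15 kg. Origin: centre of its underside; x along its width (63), y along its length (105), z up through the lid. It stands flat on the worktop. Underside and lid are flat, so another tin can lie on it; the sides are nearly upright.
- flat_tin_b: A second tin, the same as flat_tin_a; either may be the lower one.
- round_tin: Bystander: upright round tin, 76 mm in diameter, 58 mm high. Origin: centre of its underside. Leave it where it is.
- lemon: Bystander: lemon, 71 x 53 x 51 mm, lying on the worktop. Origin: centre of its underside. Leave it where it is.
There are look-alikes about, which are no part of the job. Leave any orange look-alike of the flat_tin_a alone.

How it is judged:
By the outcome, as a careful person would: the job done as asked, in the order asked, and still so for the second after the job is handed in, with the robot touching nothing.
It also fails if it takes over 72 s, if anything falls off the work surface, if the arm or the gripper's body presses on something with over 40 N, if the wrist force passes 120 N, or if a joint passes its speed limit or range.

## Working session

There is one attempt and no reset: what is moved stays moved. The work goes in short steps, Python scripts to look and compute and a tool call to move; the robot and the scene stay as the last step left them, time stands still between calls to the robot, and variables do not carry over. Pictures are saved under pics/ and viewed, about 8 in all and at most 12, crops included, and the job is handed in when it is done.

Besides the shell and the picture viewer there is one more tool, called after "Request:" as name(argument=value, ...) on one line, values as JSON. carry_out: Moves the arm, as the interface text tells. Its arguments: {"type":"object","properties":{"steps":{"type":"array"},"squeeze":{"type":"number"}},"required":["steps"]}

```bash
mkdir -p pics; ls; python3 - <<'E'
from rig import robot,cams
import cv2,numpy as np
print(robot.tip_extent, robot.get_obs())
for n in ["scene","side","wrist"]:
    c=cams.camera(n); cv2.imwrite(f"pics/{n}0.png",c["pixels"][:,:,::-1]); print(n,[ (k,np.round(v,4).tolist()) for k,v in c.items() if k!="pixels"])
a=[cv2.imread(f"pics/{n}0.png") for n in ["scene","side"]]
E
```

```text
pics
0.022 {'time': 0.0, 'q': array([-1.78521312e-01,  5.28455149e-01,  1.43391700e+00, -2.53502312e-05,
        1.18140033e+00, -1.78480936e-01]), 'joint_velocities': array([ 0.00098145,  0.00149593,  0.00058357, -0.00156536, -0.00041569,
        0.00037683]), 'joint_torque': array([-5.45745443e-04, -4.40045428e+01, -1.76593530e+01,  6.32597599e-02,
        5.83207863e-02, -1.53719384e-04]), 'position': array([6.24303440e-01, 1.35077411e-04, 2.43573686e-01]), 'tool_rot': array([ 9.99999406e-01, -1.53632588e-05, -1.07467707e-03, -1.81984557e-04]), 'ft_force': array([ 0.08928207, -0.24806112,  0.24724319]), 'moment': array([-0.06665844, -0.0218753 ,  0.04760184]), 'grip_width': 0.08699275969943725}
scene [('fx', 538.4946), ('fy', 538.4946), ('cx', 273.1481), ('cy', 210.2946), ('eye', [0.0048, 1.0444, 0.6702]), ('rotation', [-0.1131, 0.5155, 0.8301, -0.1799])]
side [('fx', 489.9383), ('fy', 489.9383), ('cx', 273.9721), ('cy', 202.5365), ('eye', [0.507, 1.1622, 0.681]), ('rotation', [-0.0119, 0.5331, 0.8459, -0.0018])]
wrist [('fx', 369.2122), ('fy', 369.2122), ('cx', 275.9111), ('cy', 209.7589), ('eye', [0.6243, 0.068, 0.384]), ('rotation', [-0.1234, 0.0013, -0.0005, 0.9924])]
```

View pics/scene0.png

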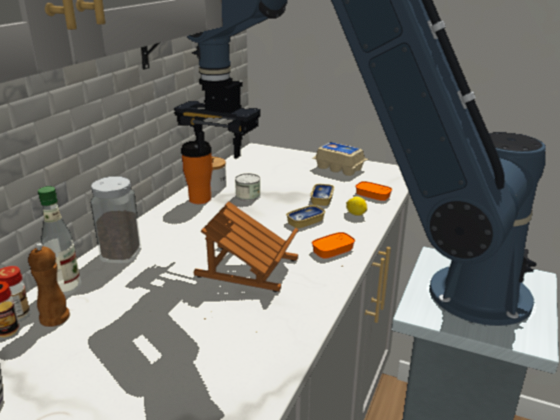

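View pics/side0.png

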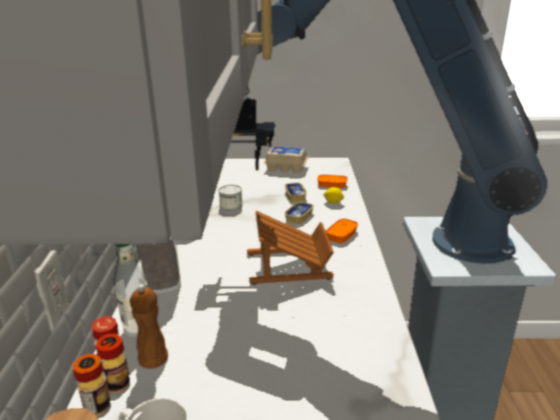

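Scene: the candidate flat tins with picture lids are at (306,216) and (321,193). The orange look-alikes are at (333,244) and (373,190), and a bulky carton is at (340,157). The stand is at (247,245), the lemon at (357,206) and the round tin at (247,186). Next I cast rays to get rough positions and look at an enlarged crop.

```bash
cat > h.py <<'E'
import numpy as np,cv2
from scipy.spatial.transform import Rotation as R
from rig import robot,cams
def ray(c,uv):
    uv=np.atleast_2d(uv).astype(float)
    d=np.c_[(uv[:,0]-c["cx"])/c["fx"],-(uv[:,1]-c["cy"])/c["fy"],-np.ones(len(uv))]
    return R.from_quat(c["rotation"]).apply(d)
def onz(c,uv,z):
    d=ray(c,uv); e=np.array(c["eye"]); return e+d*((z-e[2])/d[:,2])[:,None]
def proj(c,P):
    p=R.from_quat(c["rotation"]).inv().apply(np.atleast_2d(P)-c["eye"])
    return np.c_[c["cx"]+c["fx"]*p[:,0]/-p[:,2], c["cy"]-c["fy"]*p[:,1]/-p[:,2]]
def snap(n,f,crop=None,s=1):
    c=cams.camera(n); i=np.ascontiguousarray(c["pixels"][:,:,::-1])
    cv2.imwrite(f"pics/{f}_raw.png",i); np.save(f"pics/{f}.npy",c,allow_pickle=True)
    if crop: x0,y0,x1,y1=crop; i=i[y0:y1,x0:x1]
    cv2.imwrite(f"pics/{f}.png",cv2.resize(i,None,fx=s,fy=s,interpolation=cv2.INTER_CUBIC)); return c
E
python3 - <<'E'
from h import *
c=snap("scene","crop1",(180,130,420,300),3.3)
for n,uv in dict(t1=(306,216),t2=(321,193),o1=(333,244),o2=(373,190),lem=(357,206),rnd=(247,186),box=(340,157)).items(): print(n,onz(c,uv,.026).round(3))
print(onz(c,[(196,274),(280,289),(297,256)],0.005).round(3))
E
```

```text
t1 [[ 0.454 -0.146  0.026]]
t2 [[ 0.468 -0.3    0.026]]
o1 [[ 0.341 -0.034  0.026]]
o2 [[ 0.337 -0.383  0.026]]
lem [[ 0.349 -0.26   0.026]]
rnd [[ 0.686 -0.257  0.026]]
box [[ 0.511 -0.603  0.026]]
[[0.589 0.186 0.005]
 [0.393 0.162 0.005]
 [0.412 0.02  0.005]]
```

View pics/crop1.png

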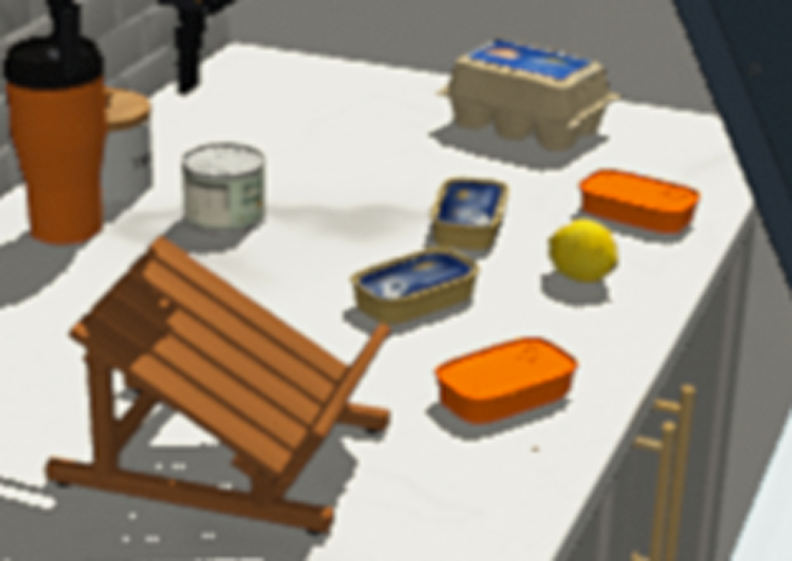

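View pics/wrist0.png

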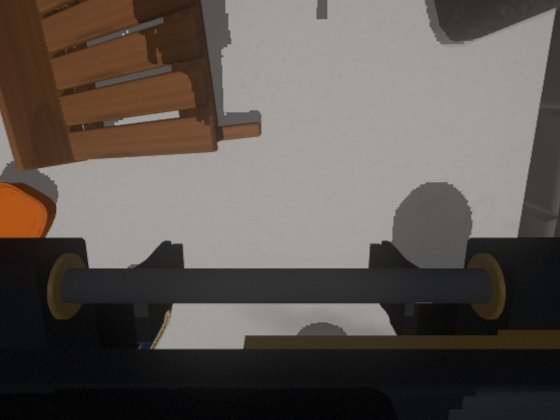

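The two blue-lidded gold tins at crop (415,283) and (470,212) fit the description: flat, oblong, picture lids. The carton at (530,90) is bulky and the orange ones are the decoys. The wrist view has the stand at top left. I'll move the camera over the stand.

Request:
carry_out(steps=[[[-4, 0, 3], 0, 0], [[-4, 0, 3], 0, 0], [[-4, 0, 3], 0, 0], [[-1, 0, 0], 0, 0], [[0, 0, 0], 0, 0]])

```text
time: 0.7
position: [0.4898, 0.0001, 0.3291]
tool_rot: [1.0, -0.0, -0.006, -0.001]
ft_force: [0.4, 0.3, 0.2]
grip_width: 0.0868
```

```bash
python3 - <<'E'
from h import *
c=snap("wrist","w_stand"); print(robot.get_obs()["position"],robot.get_obs()["time"],c["eye"])
E
```

```text
[4.90753558e-01 2.41423200e-05 3.29180671e-01] 0.75 [0.49118253 0.06770032 0.46950326]
```

View pics/w_stand.png

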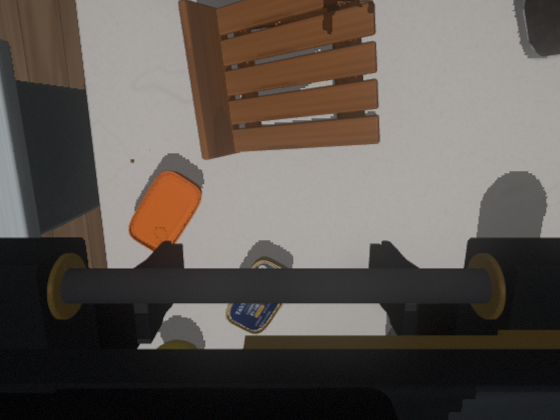

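Request:
carry_out(steps=[[[-1, -5, 0], 0, 0], [[-1, -5, 0], 0, 0], [[-1, -5, 0], 0, 0], [[-1, -5, 0], 0, 0], [[-1, -5, 0], 0, 0], [[0, -5, 0], 0, 0], [[0, -3, 0], 0, 0], [[0, 0, 0], 0, 0]])

```text
time: 1.55
position: [0.4482, -0.3358, 0.3203]
tool_rot: [1.0, 0.004, -0.005, -0.002]
ft_force: [0.2, -0.1, 0.1]
grip_width: 0.0868
```

```bash
python3 - <<'E'
from h import *
c=snap("wrist","w_tins"); print(robot.get_obs()["position"],robot.get_obs()["time"])
E
```

```text
[ 0.44803183 -0.33384188  0.31994339] 1.6
```

View pics/w_tins.png

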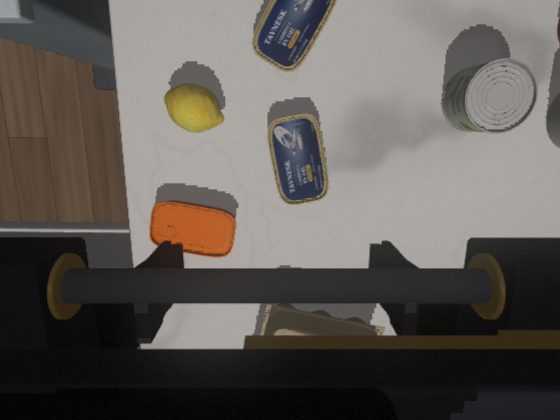

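Wrist views: the stand's deck runs from the stop-board foot line through (236,152) to the uphill end at about (377,3)–(379,145). Tin 2's lid is centred near (299,158), and tin 1 is cut off by the top edge at (293,20).

```bash
cat >> h.py <<'E'
def tins(f,z=.026):
    c=np.load(f"pics/{f}.npy",allow_pickle=True).item(); hsv=cv2.cvtColor(c["pixels"],cv2.COLOR_RGB2HSV)
    m=cv2.inRange(hsv,(100,90,20),(130,255,255)); m=cv2.morphologyEx(m,cv2.MORPH_CLOSE,np.ones((9,9)))
    for k in cv2.findContours(m,cv2.RETR_EXTERNAL,cv2.CHAIN_APPROX_NONE)[0]:
        if cv2.contourArea(k)<600: continue
        P=onz(c,k[:,0],z)[:,:2]; r=cv2.minAreaRect((P*1000).astype(np.float32)); b=cv2.boxPoints(r)
        e=[b[1]-b[0],b[2]-b[1]]; l=max(e,key=np.linalg.norm); print("px",k[:,0].mean(0).round(),"ctr mm",np.round(r[0],1),"size",np.round(r[1],1),"long axis deg",round(np.degrees(np.arctan2(l[1],l[0]))%180,1),"touch top",k[:,0,1].min()<2)
E
python3 - <<'E'
from h import *
tins("w_tins")
c=np.load("pics/w_stand.npy",allow_pickle=True).item()
a=onz(c,(236,152),.045)[0];b=onz(c,(379,145),.1275)[0];d=onz(c,(375,3),.1275)[0]
print(a,b,d,np.degrees(np.arctan2(*(b-a)[1::-1])),np.degrees(np.arctan2(-(d-b)[0],(d-b)[1])),np.linalg.norm((b-a)[:2]),np.linalg.norm(d-b))
E
```

```text
px [292.  26.] ctr mm [ 459.8 -170.5] size [77.8 52.7] long axis deg 63.7 touch top True
[0.43985299 0.02922781 0.045     ] [0.58054205 0.04301701 0.1275    ] [0.56945432 0.16008074 0.1275    ] 5.597787551716501 5.410643306604254 0.1413631880794536 0.11758764530893269
```

```bash
python3 - <<'E'
from h import *
c=np.load("pics/w_tins.npy",allow_pickle=True).item(); hsv=cv2.cvtColor(c["pixels"],cv2.COLOR_RGB2HSV)
print(hsv[115:200:8,299].tolist()); print(hsv[20:60:8,293].tolist())
E
sed -i 's/(100,90,20),(130,255,255)/(100,60,15),(135,255,255)/; s/np.ones((9,9))/np.ones((5,5))/' h.py; python3 -c "
from h import *; tins('w_tins')"
```

```text
[[21, 86, 148], [113, 51, 105], [169, 23, 87], [126, 9, 145], [106, 45, 143], [112, 56, 104], [112, 69, 96], [113, 42, 104], [113, 26, 126], [115, 83, 71], [113, 81, 72]]
[[110, 71, 97], [113, 79, 84], [19, 127, 135], [19, 106, 111], [112, 56, 100]]
px [422. 402.] ctr mm [ 648.5 -651.8] size [65.6 88.6] long axis deg 164.7 touch top False
px [492. 379.] ctr mm [ 745.4 -614.4] size [130.2  46.9] long axis deg 8.2 touch top False
px [ 21. 317.] ctr mm [ 112.9 -530.4] size [124.6  63.5] long axis deg 80.1 touch top False
px [298. 156.] ctr mm [ 470.4 -316.2] size [50.2 91.6] long axis deg 101.4 touch top False
px [294.  24.] ctr mm [ 459.7 -170.1] size [80.2 51.2] long axis deg 61.4 touch top True
```

Request:
carry_out(steps=[[[1.2, 1, -5], 4, 0], [[1, 0.8, -5], 4, 0], [[0, 0, -5], 3.4, 0], [[0, 0, -5], 0, 0], [[0, 0, -4], 0, 0], [[0, 0, 0], 0, 0]], squeeze=12)

```text
time: 2.2
position: [0.4741, -0.3106, 0.0769]
tool_rot: [0.994, 0.11, -0.003, -0.003]
ft_force: [-0.9, 0.5, 0.1]
grip_width: 0.0872
```

```bash
cat >> h.py <<'E'
def st(goal=None,ang=None):
    o=robot.get_obs(); x=R.from_quat(o["tool_rot"]).apply([1,0,0]); a=np.degrees(np.arctan2(x[1],x[0]))
    z=R.from_quat(o["tool_rot"]).apply([0,0,1])
    print("t",round(o["time"],2),"pos",o["position"].round(4),"jaw",round(a,1),"tilt",z.round(3),"F",o["ft_force"].round(1),"w",round(o["grip_width"],4),"q6",round(o["q"][5],2))
    if goal is not None: print("need cm",((np.array(goal)-o["position"])*100).round(2), None if ang is None else round(ang-a,1))
E
python3 -c "
from h import *; st([.4704,-.3162,.029],11.4)"
```

```text
t 2.2 pos [ 0.4741 -0.3106  0.0769] jaw 12.6 tilt [-0.007  0.006 -1.   ] F [-0.9  0.5  0.1] w 0.0872 q6 -1.0
need cm [-0.37 -0.56 -4.79] -1.2
```

Request:
carry_out(steps=[[[-0.4, -0.6, -1.5], -1.2, 0], [[0, 0, -1.5], 0, 0], [[0, 0, -1.2], 0, 0], [[0, 0, 0], 0, 0]])

```text
time: 2.6
position: [0.4737, -0.315, 0.0358]
tool_rot: [0.995, 0.101, -0.002, -0.002]
ft_force: [0.2, 0.6, 0.5]
grip_width: 0.0869
```

```bash
python3 -c "
from h import *; st([.4704,-.3162,.029],11.4)"
```

```text
t 2.6 pos [ 0.4737 -0.315   0.0358] jaw 11.6 tilt [-0.004  0.004 -1.   ] F [0.2 0.6 0.5] w 0.0869 q6 -0.99
need cm [-0.33 -0.12 -0.68] -0.2
```

Request:
carry_out(steps=[[[-0.4, -0.15, -0.5], 0, 0], [[-0.2, 0, -0.4], 0, 0], [[0, 0, 0], 0, 0], [[0, 0, 0], 0, 1], [[0, 0, 0], 0, 1], [[0, 0, 0], 0, 1], [[0, 0, 0], 0, 1], [[0, 0, 0], 0, 1], [[0, 0, 0], 0, 1]])

```text
time: 3.5
position: [0.4696, -0.3183, 0.0302]
tool_rot: [0.995, 0.102, 0.001, 0.001]
ft_force: [0.3, -1.1, 0.3]
grip_width: 0.0596
```

```bash
python3 -c "
from h import *; st([.4704,-.3162,.029],11.4)"
```

```text
t 3.5 pos [ 0.4696 -0.3183  0.0302] jaw 11.7 tilt [ 0.002 -0.001 -1.   ] F [ 0.3 -1.1  0.3] w 0.0596 q6 -1.0
need cm [ 0.08  0.21 -0.12] -0.3
```

Request:
carry_out(steps=[[[0, 0, 2], 0, 1], [[0, 0, 4], 0, 1], [[0, 0, 5], 0, 1], [[0, 0, 5], 0, 1], [[0, 1, 5], -2, 1], [[0, 3, 3], -4, 1], [[0, 5, 2], -6, 1], [[0, 5, 0], 0, 1], [[0, 5, 0], 0, 1], [[0, 5, 0], 0, 1]])

```text
time: 4.5
position: [0.4657, -0.079, 0.294]
tool_rot: [1.0, -0.013, 0.002, -0.002]
ft_force: [0.6, 0.4, -1.5]
grip_width: 0.0598
```

```bash
python3 -c "
from h import *; st([.48,.06,.29],0);snap('wrist','w_mid');tins('w_mid')"
```

```text
t 4.5 pos [ 0.4657 -0.079   0.294 ] jaw -1.5 tilt [ 0.005  0.004 -1.   ] F [ 0.6  0.4 -1.5] w 0.0598 q6 -0.38
need cm [ 1.43 13.9  -0.4 ] 1.5
px [ 71. 370.] ctr mm [ 200.8 -314.5] size [ 69.  186.5] long axis deg 178.2 touch top False
px [279. 319.] ctr mm [ 461.2 -251.3] size [ 42.4 143.2] long axis deg 178.3 touch top False
px [279. 230.] ctr mm [ 465.  -132.8] size [103.3 143.2] long axis deg 178.3 touch top False
```

Request:
carry_out(steps=[[[0.5, 4, 0], 1, 1], [[0.5, 4, 0], 1, 1], [[0, 3, 0], 0, 1], [[0, 1, 0], 0, 1], [[0, 0, 0], 0, 1], [[0, 0, 0], 0, 1]])

```text
time: 5.15
position: [0.4696, 0.0552, 0.2918]
tool_rot: [1.0, 0.01, -0.002, -0.006]
ft_force: [-0.2, -0.5, -1.6]
grip_width: 0.0599
```

```bash
python3 -c "
from h import *; st([.5,.11,.29],0);snap('wrist','w_st2')"
```

```text
t 5.15 pos [0.4696 0.0552 0.2918] jaw 1.1 tilt [-0.005  0.012 -1.   ] F [-0.2 -0.5 -1.6] w 0.0599 q6 -0.15
need cm [ 3.04  5.48 -0.18] -1.1
```

View pics/w_st2.png

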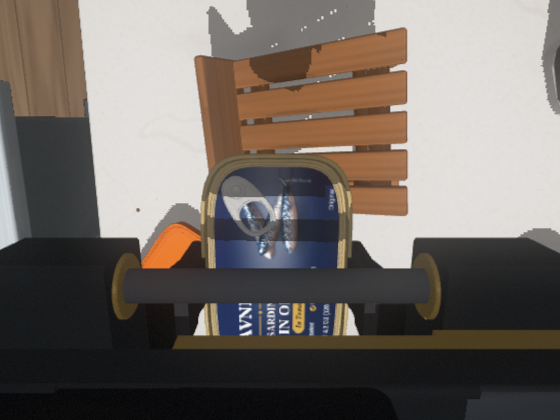

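Tin 2 is held straight, with its lid in front. The deck's uphill corners are at (406,30) and (407,215), and the far foot corner is at about (236,63).

```bash
python3 - <<'E'
from h import *
c=np.load("pics/w_st2.npy",allow_pickle=True).item()
f=onz(c,(236,62),.045)[0];u=onz(c,(406,30),.1275)[0];n=onz(c,(407,215),.1275)[0]
print(f,u,n,np.degrees(np.arctan2(*(u-f)[1::-1])),np.degrees(np.arctan2(-(u-n)[0],(u-n)[1])),np.linalg.norm((u-f)[:2]),np.linalg.norm(u-n))
t=np.radians(5.5);X=np.array([np.cos(t),np.sin(t)]);Y=np.array([-X[1],X[0]])
print("origins",f[:2]-.075*Y,(u+n)[:2]/2-.1429*X)
E
```

```text
[0.42614251 0.17725349 0.045     ] [0.56462591 0.1905324  0.1275    ] [0.58012062 0.04565142 0.1275    ] 5.477237357807742 6.104458555853841 0.13911858263122 0.14570719454178682
origins [0.43333094 0.10259878] [0.43013115 0.10439555]
```

Request:
carry_out(steps=[[[0.1, 1, 0], 8.5, 1], [[0.1, 1, 0], 8.5, 1], [[0.1, 1, -1], 8.5, 1], [[0, 1, -1], 8.5, 1], [[0, 0.5, -1], 8.5, 1], [[0, 0, -1], 8.5, 1], [[0, 0, -1], 8.5, 1], [[0, 0, -1], 8.5, 1], [[0, 0, 0], 8.5, 1], [[0, 0, 0], 8.5, 1]])

```text
time: 6.2
position: [0.477, 0.0851, 0.229]
tool_rot: [0.725, 0.689, -0.005, -0.002]
ft_force: [-0.2, 0.4, -3.0]
grip_width: 0.0597
```

```bash
python3 -c "
from h import *; st([.476,.108,.14],95.6)"
```

```text
t 6.2 pos [0.477  0.0851 0.229 ] jaw 87.1 tilt [-0.01  -0.004 -1.   ] F [-0.2  0.4 -3. ] w 0.0597 q6 -1.57
need cm [-0.1   2.29 -8.9 ] 8.5
```

Request:
carry_out(steps=[[[0, 1.2, 0], 5, 1], [[0, 1.1, 0], 3.5, 1], [[0, 0, -2.5], 0, 1], [[0, 0, -2.5], 0, 1], [[0, 0, -2], 0, 1], [[0, 0, -1], 0, 1], [[0, 0, 0], 0, 1]])

```text
time: 6.9
position: [0.4827, 0.0976, 0.1471]
tool_rot: [0.674, 0.739, -0.004, 0.002]
ft_force: [-0.2, 0.9, -2.4]
grip_width: 0.06
```

```bash
python3 -c "
from h import *; st([.476,.108,.13],95.6)"
```

```text
t 6.9 pos [0.4827 0.0976 0.1471] jaw 95.2 tilt [-0.003 -0.008 -1.   ] F [-0.2  0.9 -2.4] w 0.06 q6 -1.68
need cm [-0.67  1.04 -1.71] 0.4
```

Request:
carry_out(steps=[[[-0.6, 1, 0], 0.4, 1], [[0, 0, 0], 0, 1], [[0, 0, -0.5], 0, 1], [[0, 0, 0], 0, 1], [[0, 0, 0], 0, 1]])

```text
time: 7.4
position: [0.4786, 0.1076, 0.1445]
tool_rot: [0.672, 0.741, -0.002, 0.004]
ft_force: [1.0, -1.2, -2.4]
grip_width: 0.0599
```

```bash
python3 -c "
from h import *; st([.476,.108,.13],95.6)"
```

```text
t 7.4 pos [0.4786 0.1076 0.1445] jaw 95.6 tilt [ 0.003 -0.008 -1.   ] F [ 1.  -1.2 -2.4] w 0.0599 q6 -1.66
need cm [-0.26  0.04 -1.45] -0.0
```

Request:
carry_out(steps=[[[-0.2, 0, -0.8], 0, 1], [[0, 0, -0.6], 0, 1], [[0, 0, -0.4], 0, 1], [[0, 0, -0.4], 0, 1], [[0, 0, -0.4], 0, 1], [[0, 0, 0], 0, 1]], squeeze=8)

```text
time: 8.0
position: [0.4738, 0.1073, 0.1161]
tool_rot: [0.671, 0.741, -0.004, 0.002]
ft_force: [-0.3, -0.4, 0.1]
grip_width: 0.0599
```

```bash
python3 -c "
from h import *; st([.476,.108,.103],95.6)"
```

```text
t 8.0 pos [0.4738 0.1073 0.1161] jaw 95.6 tilt [-0.002 -0.009 -1.   ] F [-0.3 -0.4  0.1] w 0.0599 q6 -1.66
need cm [ 0.22  0.07 -1.31] -0.0
```

Request:
carry_out(steps=[[[0.4, 0.05, -0.5], 0, 1], [[0, 0, -0.4], 0, 1], [[0, 0, -0.3], 0, 1], [[0, 0, 0], 0, 1]])

```text
time: 8.4
position: [0.4798, 0.108, 0.1043]
tool_rot: [0.671, 0.741, -0.003, 0.003]
ft_force: [-2.3, -0.6, -0.2]
grip_width: 0.0598
```

```bash
python3 -c "
from h import *; st([.476,.108,.103],95.6); snap('side','s1',(220,180,380,300),5)"
```

```text
t 8.4 pos [0.4798 0.108  0.1043] jaw 95.6 tilt [ 0.001 -0.009 -1.   ] F [-2.3 -0.6 -0.2] w 0.0598 q6 -1.66
need cm [-0.38  0.   -0.13] -0.0
```

View pics/s1.png

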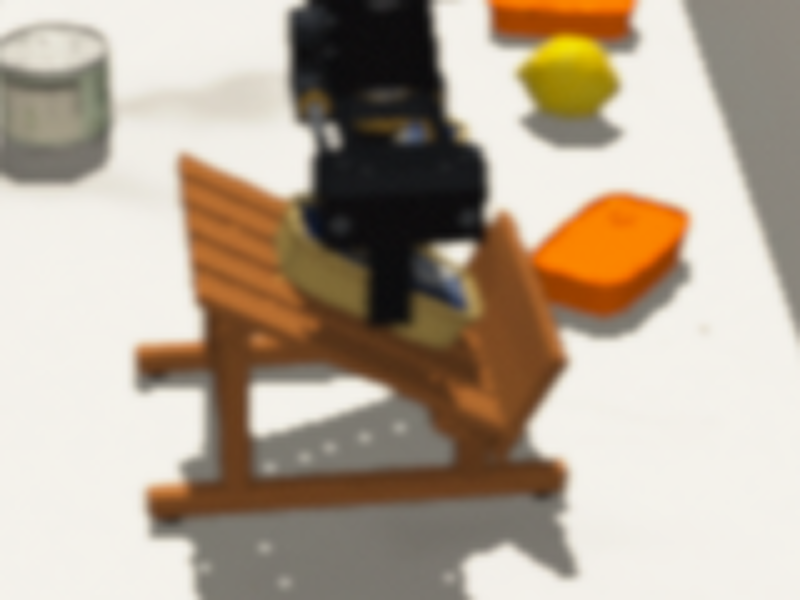

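The tin has pivoted onto the deck, roughly flat at (375,275) in the crop, and sits a little up from the stop board. Next I slide it down to the stop.

Request:
carry_out(steps=[[[-0.3, -0.03, -0.25], 0, 1], [[-0.3, -0.03, -0.2], 0, 1], [[-0.3, -0.03, -0.18], 0, 1], [[0, 0, 0], 0, 1]])

```text
time: 8.85
position: [0.4775, 0.1075, 0.1018]
tool_rot: [0.671, 0.741, 0.003, 0.01]
ft_force: [-2.3, 0.2, -0.8]
grip_width: 0.0602
```

```bash
python3 -c "
from h import *; st([.471,.1075,.100],95.6)"
```

```text
t 8.85 pos [0.4775 0.1075 0.1018] jaw 95.6 tilt [ 0.018 -0.008 -1.   ] F [-2.3  0.2 -0.8] w 0.0602 q6 -1.66
need cm [-0.65  0.   -0.18] -0.0
```

Request:
carry_out(steps=[[[-0.5, -0.05, -0.28], 0, 1], [[-0.5, -0.05, -0.28], 0, 1], [[0, 0, 0], 0, 1]])

```text
time: 9.15
position: [0.4708, 0.1066, 0.0979]
tool_rot: [0.671, 0.741, 0.006, 0.013]
ft_force: [-2.3, -0.1, -0.5]
grip_width: 0.0597
```

```bash
python3 -c "
from h import *; st([.471,.1075,.100],95.6)"
```

```text
t 9.15 pos [0.4708 0.1066 0.0979] jaw 95.6 tilt [ 0.028 -0.008 -1.   ] F [-2.3 -0.1 -0.5] w 0.0597 q6 -1.66
need cm [0.02 0.09 0.21] -0.0
```

Request:
carry_out(steps=[[[-0.4, 0.05, -0.23], 0, 1], [[0, 0, 0], 0, 1]])

```text
time: 9.35
position: [0.4683, 0.1069, 0.0963]
tool_rot: [0.671, 0.741, 0.007, 0.014]
ft_force: [-2.6, -0.1, 0.1]
grip_width: 0.06
```

```bash
python3 -c "
from h import *; st([.471,.1075,.100],95.6); snap('side','s2',(250,190,370,280),6)"
```

```text
t 9.35 pos [0.4683 0.1069 0.0963] jaw 95.6 tilt [ 0.031 -0.008 -0.999] F [-2.6 -0.1  0.1] w 0.06 q6 -1.66
need cm [0.27 0.06 0.37] -0.0
```

View pics/s2.png

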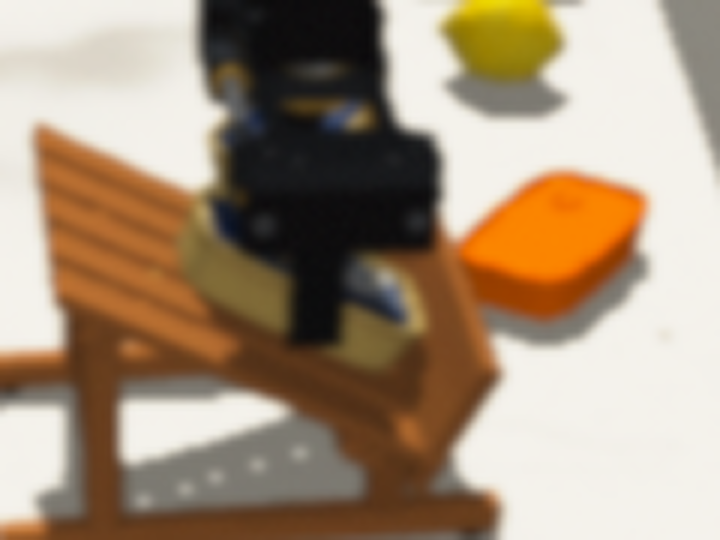

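The tin's low end (about (420,340)) is at or very near the stop board. I'll nudge until the force shows contact.

Request:
carry_out(steps=[[[-0.4, 0.05, -0.2], 0, 1], [[-0.4, 0, -0.2], 0, 1], [[0, 0, 0], 0, 1]])

```text
time: 9.7
position: [0.4637, 0.1072, 0.0936]
tool_rot: [0.671, 0.741, 0.01, 0.017]
ft_force: [-3.6, -0.8, -0.5]
grip_width: 0.0594
```

```bash
python3 -c "
from h import *; st([.471,.1075,.100],95.6)"
```

```text
t 9.7 pos [0.4637 0.1072 0.0936] jaw 95.6 tilt [ 0.039 -0.009 -0.999] F [-3.6 -0.8 -0.5] w 0.0594 q6 -1.66
need cm [0.73 0.03 0.64] -0.0
```

```bash
python3 -c "
from h import *; st(); print(robot.get_obs()['moment']); 
a=snap('wrist','w3'); b=snap('scene','sc3',(205,190,305,300),4)
i=cv2.resize(cv2.imread('pics/w3_raw.png'),(400,300)); j=cv2.imread('pics/sc3.png'); j=cv2.resize(j,(400,440))
cv2.imwrite('pics/m3.png',np.hstack([cv2.copyMakeBorder(i,0,140,0,0,0),j]))"
```

```text
t 9.7 pos [0.4637 0.1072 0.0936] jaw 95.6 tilt [ 0.039 -0.009 -0.999] F [-3.6 -0.8 -0.5] w 0.0594 q6 -1.66
[0.07660682 0.44283976 0.03821642]
```

View pics/m3.png

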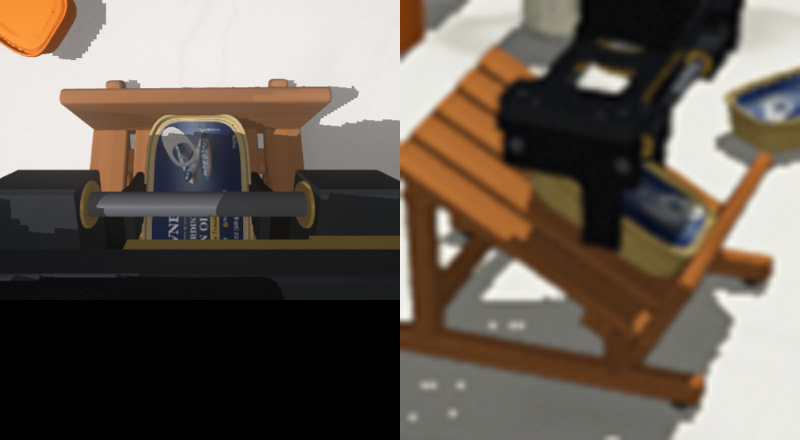

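```bash
cat >> h.py <<'E'
t=np.radians(5.6); O=np.array([.432,.1036,.045])
A=(R.from_euler('z',5.6,degrees=True)*R.from_euler('y',-30,degrees=True)).as_matrix() # cols deck x,y,z
def deck(c,uv,h):
    d=ray(c,uv)@A; e=(np.array(c["eye"])-O)@A; return (e+d*((h-e[2])/d[:,2])[:,None])*1000
E
python3 -c "
from h import *
c=np.load('pics/w3.npy',allow_pickle=True).item()
print('lid end',deck(c,(278,161),.026).round(1),'lid sides',deck(c,[(208,230),(346,230)],.026).round(1))
print('foot',deck(c,[(140,181),(410,181)],0).round(1)); print('board top',deck(c,[(85,125),(460,124)],.045).round(1))
i=cv2.imread('pics/w3_raw.png'); print(i[150:200:3,278].tolist()); print(i[165:200:3,170].tolist())
"
```

```text
lid end [[-2.2  2.2 26. ]] lid sides [[ 29.3 -27.7  26. ]
 [ 29.1  31.4  26. ]]
foot [[ -1.2 -69.4   0. ]
 [ -1.4  69.9   0. ]]
board top [[-10.3 -76.   45. ]
 [-10.7  75.3  45. ]]
[[62, 84, 116], [62, 84, 116], [62, 85, 120], [57, 79, 111], [92, 134, 158], [137, 186, 210], [132, 176, 198], [131, 110, 103], [130, 110, 102], [128, 107, 100], [148, 125, 117], [147, 124, 115], [88, 76, 73], [90, 78, 74], [89, 78, 75], [100, 95, 96], [109, 108, 111]]
[[51, 74, 106], [53, 77, 110], [50, 74, 107], [52, 77, 113], [51, 75, 108], [52, 75, 108], [71, 111, 165], [73, 113, 167], [72, 112, 167], [74, 114, 168], [72, 113, 167], [71, 112, 167]]
```

Tin lid end is at deck x ≈ -2 against foot line ≈ -1, so it rests on the stop, about 2 mm off centre. Release and rise.

Request:
carry_out(steps=[[[0, 0, 0], 0, 0.7], [[0, 0, 0], 0, 0.4], [[0, 0, 0], 0, 0], [[0, 0, 0], 0, 0], [[0, 0, 0], 0, 0], [[0, 0, 0.5], 0, 0], [[0, 0, 2], 0, 0], [[0, 0, 4], 0, 0], [[0, 0, 5], 0, 0], [[0, 0, 5], 0, 0]])

```text
time: 10.8
position: [0.4626, 0.1072, 0.258]
tool_rot: [0.672, 0.74, 0.007, 0.013]
ft_force: [0.9, -0.4, -0.4]
grip_width: 0.087
```

```bash
python3 -c "
from h import *
st([.45,-.25,.32],0);c=snap('wrist','w4'); i=cv2.imread('pics/w4_raw.png'); j=snap('scene','sc4',(205,190,305,300),4)
j=cv2.resize(cv2.imread('pics/sc4.png'),(380,418)); i=cv2.resize(i,(420,315)); cv2.imwrite('pics/m4.png',np.hstack([cv2.copyMakeBorder(i,0,103,0,0,0),j]))"
```

```text
t 10.8 pos [0.4626 0.1072 0.258 ] jaw 95.5 tilt [ 0.029 -0.007 -1.   ] F [ 0.9 -0.4 -0.4] w 0.087 q6 -1.67
need cm [ -1.26 -35.72   6.2 ] -95.5
```

View pics/m4.png

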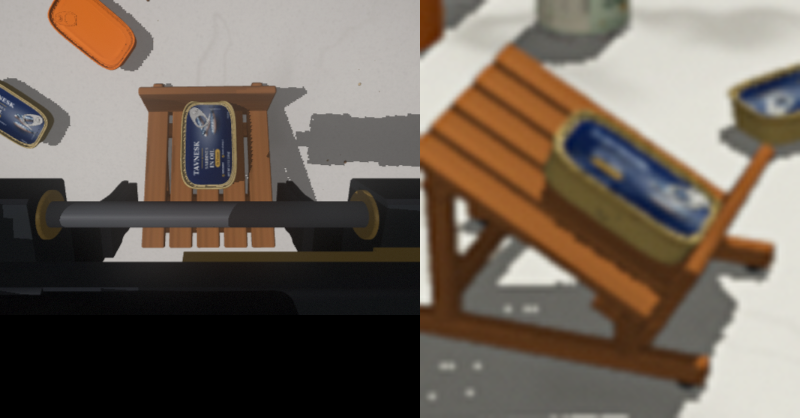

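Tin 2 lies flat on the deck against the stop board (crop (635,185)). Next I measure it and move to tin 1.

```bash
cat >> h.py <<'E'
def dtin(f,h,seed,chroma=22):
    c=np.load(f"pics/{f}.npy",allow_pickle=True).item(); hsv=cv2.cvtColor(c["pixels"],cv2.COLOR_RGB2HSV)
    m=cv2.morphologyEx(cv2.inRange(hsv,(100,60,15),(135,255,255)),cv2.MORPH_CLOSE,np.ones((5,5)))
    for k in cv2.findContours(m,cv2.RETR_EXTERNAL,cv2.CHAIN_APPROX_NONE)[0]:
        if cv2.contourArea(k)<500 or cv2.pointPolygonTest(cv2.convexHull(k),seed,False)<0: continue
        r=cv2.minAreaRect(deck(c,k[:,0],h)[:,:2].astype(np.float32)); print("deck mm",np.round(r,1) if 0 else r)
E
python3 -c "
from h import *
dtin('w4',.026,(278,193))"
```

```text
deck mm ((49.344966888427734, 1.7987213134765625), (91.66382598876953, 50.658756256103516), 0.5870723128318787)
```

Request:
carry_out(steps=[[[0, -3, 1], -8.5, 0], [[0, -3, 1], -8.5, 0], [[-0.5, -3, 1], -8.5, 0], [[-0.5, -3, 1], -8.5, 0], [[-0.5, -3, 0], -8.5, 0], [[-0.5, -3, 0], -8.5, 0], [[-0.5, -3, 0], -8.5, 0], [[-0.5, -3, 0], -8.5, 0], [[-0.5, -3, 0], -8.5, 0], [[0, -3, 0], -8.5, 0]])

```text
time: 11.9
position: [0.4329, -0.1987, 0.3056]
tool_rot: [0.996, 0.082, 0.001, 0.029]
ft_force: [0.5, 0.4, 0.2]
grip_width: 0.087
```

```bash
python3 -c "
from h import *
st([.42,-.21,.30],-28.5)"
```

```text
t 11.9 pos [ 0.4329 -0.1987  0.3056] jaw 9.4 tilt [ 0.007 -0.057 -0.998] F [0.5 0.4 0.2] w 0.087 q6 -0.79
need cm [-1.29 -1.13 -0.56] -37.9
```

Request:
carry_out(steps=[[[-0.5, -0.5, 0], -8.5, 0], [[-0.5, -0.3, 0], -8.5, 0], [[0, 0, 0], -8.5, 0], [[0, 0, 0], -8, 0], [[0, 0, 0], -3, 0], [[0, 0, 0], 0, 0]])

```text
time: 12.5
position: [0.4236, -0.2121, 0.3027]
tool_rot: [0.97, -0.243, -0.007, 0.028]
ft_force: [-0.3, 0.3, -0.2]
grip_width: 0.0872
```

```bash
python3 -c "
from h import *
st();snap('wrist','w5');tins('w5')"
```

```text
t 12.5 pos [ 0.4236 -0.2121  0.3027] jaw -28.1 tilt [-0.027 -0.05  -0.998] F [-0.3  0.3 -0.2] w 0.0872 q6 -0.15
px [ 23. 321.] ctr mm [  35.  -241.6] size [105.5  61. ] long axis deg 49.2 touch top False
px [289. 102.] ctr mm [ 462.9 -164.1] size [91.6 50.1] long axis deg 61.3 touch top False
```

Request:
carry_out(steps=[[[2, 2.4, -4], -0.6, 0], [[1.6, 2.2, -5], 0, 0], [[0, 0, -5], 0, 0], [[0, 0, -4], 0, 0], [[0, 0, -2], 0, 0], [[0, 0, 0], 0, 0]], squeeze=12)

```text
time: 13.15
position: [0.4627, -0.1676, 0.1024]
tool_rot: [0.969, -0.244, 0.0, 0.03]
ft_force: [0.0, 0.3, 0.5]
grip_width: 0.087
```

```bash
python3 -c "
from h import *
st([.4629,-.1641,.031],-28.7)"
```

```text
t 13.15 pos [ 0.4627 -0.1676  0.1024] jaw -28.2 tilt [-0.014 -0.058 -0.998] F [0.  0.3 0.5] w 0.087 q6 0.03
need cm [ 0.02  0.35 -7.14] -0.5
```

Request:
carry_out(steps=[[[0, 0.3, -2], -0.5, 0], [[0, 0, -2], 0, 0], [[0, 0, -1.5], 0, 0], [[0, 0, -0.8], 0, 0], [[0, 0, 0], 0, 0]])

```text
time: 13.65
position: [0.467, -0.1667, 0.0416]
tool_rot: [0.969, -0.246, 0.005, 0.031]
ft_force: [0.4, 0.9, 0.5]
grip_width: 0.087
```

```bash
python3 -c "
from h import *
st([.4629,-.1641,.031],-28.7)"
```

```text
t 13.65 pos [ 0.467  -0.1667  0.0416] jaw -28.5 tilt [-0.005 -0.063 -0.998] F [0.4 0.9 0.5] w 0.087 q6 0.07
need cm [-0.41  0.26 -1.06] -0.2
```

Request:
carry_out(steps=[[[-0.45, 0.3, -0.5], 0, 0], [[-0.1, 0, -0.4], 0, 0], [[-0.1, 0, -0.1], 0, 0], [[0, 0, 0], 0, 0]])

```text
time: 14.05
position: [0.4616, -0.1644, 0.0337]
tool_rot: [0.969, -0.246, 0.008, 0.032]
ft_force: [0.8, -0.1, 0.3]
grip_width: 0.0875
```

```bash
python3 -c "
from h import *
st([.4629,-.1641,.031],-28.7)"
```

```text
t 14.05 pos [ 0.4616 -0.1644  0.0337] jaw -28.5 tilt [-0.    -0.066 -0.998] F [ 0.8 -0.1  0.3] w 0.0875 q6 0.08
need cm [ 0.13  0.03 -0.27] -0.2
```

Request:
carry_out(steps=[[[0.1, 0, -0.3], 0, 0], [[0, 0, 0], 0, 0.5], [[0, 0, 0], 0, 1], [[0, 0, 0], 0, 1], [[0, 0, 0], 0, 1], [[0, 0, 0], 0, 1], [[0, 0, 0], 0, 1]])

```text
time: 14.75
position: [0.4633, -0.1648, 0.0311]
tool_rot: [0.969, -0.246, 0.009, 0.032]
ft_force: [0.2, 0.0, -0.2]
grip_width: 0.0599
```

Request:
carry_out(steps=[[[0, 0, 1], 0, 1], [[0, 0, 3], 0, 1], [[0, 0, 5], 0, 1], [[0, 0, 5], 0, 1], [[0, 0, 4], 0, 1], [[0, 0, 3], 0, 1], [[0, 1.5, 2], 8, 1], [[0, 2.5, 0], 8.5, 1], [[0, 2.5, 0], 8.5, 1], [[0, 2.5, 0], 8.5, 1]])

```text
time: 15.75
position: [0.4587, -0.0716, 0.2748]
tool_rot: [0.998, 0.048, 0.018, 0.029]
ft_force: [0.5, 0.2, -1.9]
grip_width: 0.0598
```

```bash
python3 -c "
from h import *
st([.485,.108,.26],95.6)"
```

```text
t 15.75 pos [ 0.4587 -0.0716  0.2748] jaw 5.6 tilt [ 0.038 -0.057 -0.998] F [ 0.5  0.2 -1.9] w 0.0598 q6 -0.45
need cm [ 2.63 17.96 -1.48] 90.0
```

Request:
carry_out(steps=[[[0.2, 2.5, 0], 8.5, 1], [[0.3, 2.5, 0], 8.5, 1], [[0.3, 2.5, 0], 8.5, 1], [[0.3, 2.5, 0], 8.5, 1], [[0.3, 2.5, 0], 8.5, 1], [[0.3, 2, 0], 8.5, 1], [[0.3, 1, 0], 8.5, 1], [[0, 0.5, 0], 8.5, 1], [[0, 0, 0], 8.5, 1], [[0, 0, 0], 8.5, 1]])

```text
time: 16.75
position: [0.4669, 0.1014, 0.2771]
tool_rot: [0.697, 0.716, 0.029, 0.006]
ft_force: [0.2, -0.5, -2.5]
grip_width: 0.0594
```

Request:
carry_out(steps=[[[0, 0, -1], 4, 1], [[0, 0, -1], 0, 1], [[0, 0, 0], 0, 1]])

```text
time: 17.05
position: [0.4645, 0.1018, 0.2571]
tool_rot: [0.67, 0.742, 0.029, 0.005]
ft_force: [-0.5, -0.2, -2.3]
grip_width: 0.0599
```

```bash
python3 -c "
from h import *
st([.466,.108,.18],95.9)"
```

```text
t 17.05 pos [0.4645 0.1018 0.2571] jaw 95.8 tilt [ 0.045  0.036 -0.998] F [-0.5 -0.2 -2.3] w 0.0599 q6 -1.74
need cm [ 0.15  0.62 -7.71] 0.1
```

Request:
carry_out(steps=[[[0, 0.3, -2], 0, 1], [[0, 0.2, -2], 0, 1], [[0, 0, -2], 0, 1], [[0, 0, -1], 0, 1], [[0, 0, 0], 0, 1]])

```text
time: 17.55
position: [0.4645, 0.107, 0.1867]
tool_rot: [0.673, 0.739, 0.03, 0.006]
ft_force: [-0.1, 0.0, -1.6]
grip_width: 0.0599
```

```bash
python3 -c "
from h import *
st([.462,.1065,.16],95.9)"
```

```text
t 17.55 pos [0.4645 0.107  0.1867] jaw 95.5 tilt [ 0.048  0.036 -0.998] F [-0.1  0.  -1.6] w 0.0599 q6 -1.73
need cm [-0.25 -0.05 -2.67] 0.4
```

Request:
carry_out(steps=[[[-0.2, 0, -1], 0.4, 1], [[0, 0, -0.8], 0, 1], [[0, 0, -0.4], 0, 1], [[0, 0, -0.3], 0, 1], [[0, 0, 0], 0, 1]], squeeze=8)

```text
time: 18.05
position: [0.4641, 0.1069, 0.1617]
tool_rot: [0.67, 0.742, 0.031, 0.007]
ft_force: [-0.7, 0.4, -2.4]
grip_width: 0.0598
```

```bash
python3 -c "
from h import *
st([.462,.1065,.15],95.9)"
```

```text
t 18.05 pos [0.4641 0.1069 0.1617] jaw 95.8 tilt [ 0.052  0.036 -0.998] F [-0.7  0.4 -2.4] w 0.0598 q6 -1.75
need cm [-0.21 -0.04 -1.17] 0.1
```

Request:
carry_out(steps=[[[-0.2, 0, -0.6], 0, 1], [[0, 0, -0.5], 0, 1], [[0, 0, -0.4], 0, 1], [[0, 0, -0.4], 0, 1], [[0, 0, 0], 0, 1]])

```text
time: 18.55
position: [0.4624, 0.1069, 0.1418]
tool_rot: [0.67, 0.742, 0.032, 0.008]
ft_force: [0.3, 1.5, -0.7]
grip_width: 0.0598
```

```bash
python3 -c "
from h import *
st([.462,.1065,.121],95.9)"
```

```text
t 18.55 pos [0.4624 0.1069 0.1418] jaw 95.8 tilt [ 0.054  0.036 -0.998] F [ 0.3  1.5 -0.7] w 0.0598 q6 -1.75
need cm [-0.04 -0.04 -2.08] 0.1
```

Request:
carry_out(steps=[[[0, 0, -0.5], 0, 1], [[0, 0, -0.4], 0, 1], [[0, 0, -0.4], 0, 1], [[0, 0, -0.3], 0, 1], [[0, 0, 0], 0, 1]])

```text
time: 19.05
position: [0.4617, 0.107, 0.1252]
tool_rot: [0.67, 0.742, 0.031, 0.007]
ft_force: [-1.4, 0.3, -0.4]
grip_width: 0.0599
```

```bash
python3 -c "
from h import *
st([.462,.1065,.121],95.9); snap('scene','sc6'); snap('side','si6'); snap('wrist','w6')
c=np.load('pics/w6.npy',allow_pickle=True).item(); print(c['eye'])"
```

```text
t 19.05 pos [0.4617 0.107  0.1252] jaw 95.9 tilt [ 0.053  0.037 -0.998] F [-1.4  0.3 -0.4] w 0.0599 q6 -1.76
need cm [ 0.03 -0.05 -0.42] 0.0
[0.38733995 0.09611189 0.26149283]
```

```bash
cat >> h.py <<'E'
def lidend(f,h):
    c=np.load(f"pics/{f}.npy",allow_pickle=True).item(); hsv=cv2.cvtColor(c["pixels"],cv2.COLOR_RGB2HSV)
    m=cv2.inRange(hsv,(100,60,15),(135,255,255)); m[225:]=0; m=cv2.morphologyEx(m,cv2.MORPH_CLOSE,np.ones((5,5)))
    k=max(cv2.findContours(m,cv2.RETR_EXTERNAL,cv2.CHAIN_APPROX_NONE)[0],key=cv2.contourArea)[:,0]
    P=deck(c,k,h); print(f,"px",k.min(0),k.max(0),"end x",np.percentile(P[:,0],3).round(1),"y",P[:,1].min().round(1),P[:,1].max().round(1))
E
python3 -c "
from h import *
lidend('w3',.026);lidend('w4',.026);lidend('w6',.052)"
```

```text
w3 px [281 171] [335 224] end x 2.5 y 3.6 26.8
w4 px [248 141] [308 224] end x 3.5 y -23.7 27.2
w6 px [281 173] [333 224] end x 17.1 y 4.5 27.1
```

Request:
carry_out(steps=[[[-0.3, -0.03, -0.4], 0, 1], [[-0.5, -0.04, -0.28], 0, 1], [[0, 0, 0], 0, 1]])

```text
time: 19.5
position: [0.4575, 0.1063, 0.1202]
tool_rot: [0.67, 0.741, 0.035, 0.011]
ft_force: [-2.5, -0.4, -1.0]
grip_width: 0.0599
```

```bash
python3 -c "
from h import *
st([.4525,.106,.116],95.9); snap('wrist','w7');lidend('w7',.052)"
```

```text
t 19.5 pos [0.4575 0.1063 0.1202] jaw 95.8 tilt [ 0.063  0.037 -0.997] F [-2.5 -0.4 -1. ] w 0.0599 q6 -1.76
need cm [-0.5  -0.03 -0.42] 0.1
w7 px [281 173] [334 224] end x 11.8 y 4.1 26.8
```

Request:
carry_out(steps=[[[-0.5, -0.03, -0.28], 0, 1], [[-0.4, -0.04, -0.24], 0, 1], [[0, 0, 0], 0, 1]])

```text
time: 19.85
position: [0.452, 0.1056, 0.1168]
tool_rot: [0.67, 0.741, 0.038, 0.014]
ft_force: [-1.7, -0.9, -0.1]
grip_width: 0.0597
```

```bash
python3 -c "
from h import *
st([.4497,.1058,.116],95.9); snap('wrist','w8');lidend('w8',.052)"
```

```text
t 19.85 pos [0.452  0.1056 0.1168] jaw 95.8 tilt [ 0.071  0.037 -0.997] F [-1.7 -0.9 -0.1] w 0.0597 q6 -1.77
need cm [-0.23  0.02 -0.08] 0.1
w8 px [282 172] [335 224] end x 5.5 y 4.4 26.7
```

Request:
carry_out(steps=[[[-0.4, 0, -0.23], 0, 1], [[-0.3, 0, -0.17], 0, 1], [[0, 0, 0], 0, 1]])

```text
time: 20.2
position: [0.4493, 0.1055, 0.1148]
tool_rot: [0.67, 0.741, 0.041, 0.018]
ft_force: [-2.3, 0.3, -0.0]
grip_width: 0.0597
```

```bash
python3 -c "
from h import *
st([.4497,.1058,.116],95.9); snap('wrist','w9');lidend('w9',.052)
snap('side','s9',(250,180,370,280),4);snap('scene','sc9',(200,190,300,290),4)
i=[cv2.resize(cv2.imread(f'pics/{n}.png'),None,fx=s,fy=s) for n,s in (('s9',.8),('sc9',1))]; i=[cv2.copyMakeBorder(a,0,400-a.shape[0],0,0,0) for a in i]; cv2.imwrite('pics/m9.png',np.hstack(i)[:,:800])"
```

```text
t 20.2 pos [0.4493 0.1055 0.1148] jaw 95.8 tilt [ 0.082  0.036 -0.996] F [-2.3  0.3 -0. ] w 0.0597 q6 -1.77
need cm [0.04 0.03 0.12] 0.1
w9 px [295 185] [335 224] end x 8.3 y 9.9 26.8
```

Request:
carry_out(steps=[[[-0.4, 0, -0.2], 0, 1], [[0, 0, 0], 0, 1]])

```text
time: 20.55
position: [0.4489, 0.1055, 0.1139]
tool_rot: [0.67, 0.741, 0.044, 0.021]
ft_force: [-3.2, -0.7, -0.1]
grip_width: 0.0599
```

```bash
python3 -c "
from h import *
st([.4497,.1058,.116],95.9); snap('wrist','w10')
for f in ('w6','w8','w9','w10'):
    c=np.load(f'pics/{f}.npy',allow_pickle=True).item(); i=c['pixels'][140:200,270:310].astype(int).mean(1)
    s=(i[:,0]-i[:,2]); # warm
    print(f,s.round().astype(int)[::2].tolist())
"
```

```text
t 20.55 pos [0.4489 0.1055 0.1139] jaw 95.8 tilt [ 0.09   0.036 -0.995] F [-3.2 -0.7 -0.1] w 0.0599 q6 -1.78
need cm [0.08 0.03 0.21] 0.1
w6 [52, 53, 54, 54, 55, 55, 49, 43, 48, 40, 69, 74, 69, 74, 61, 62, -5, -32, -32, -32, -29, -19, -14, -13, -13, -14, -13, -12, -11, -10]
w8 [8, 16, 60, 77, 78, 79, 79, 80, 63, 46, 73, 67, 66, 71, 60, 60, -16, -30, -30, -29, -20, -11, -11, -12, -11, -12, -13, -12, -10, -9]
w9 [7, 7, 7, 7, 25, 61, 77, 74, 54, 45, 74, 65, 64, 71, 59, 58, -22, -30, -26, -16, -11, -10, -12, -12, -12, -13, -13, -12, -11, -10]
w10 [7, 7, 7, 7, 10, 57, 74, 78, 62, 43, 68, 70, 65, 70, 57, 60, 2, -27, -22, -13, -11, -11, -11, -13, -12, -13, -14, -13, -12, -11]
```

The tool no longer advances and the tin is steady against it, so it is at the stop. Release gently and rise.

Request:
carry_out(steps=[[[0, 0, 0], 0, 0.7], [[0, 0, 0], 0, 0.4], [[0, 0, 0], 0, 0], [[0, 0, 0], 0, 0], [[0, 0, 0], 0, 0], [[0, 0, 0.5], 0, 0], [[0, 0, 2], 0, 0], [[0, 0, 4], 0, 0], [[0, 0, 5], 0, 0], [[0, 0, 4], 0, 0]])

```text
time: 21.6
position: [0.4454, 0.1049, 0.2683]
tool_rot: [0.671, 0.74, 0.039, 0.016]
ft_force: [1.0, -0.4, -0.4]
grip_width: 0.0866
```

```bash
python3 -c "
from h import *
st(); snap('wrist','w11'); lidend('w11',.052); dtin('w11',.052,(278,193)); 
snap('side','s11',(250,190,350,290),4);snap('scene','sc11',(200,190,300,290),4)
i=cv2.imread('pics/w11_raw.png')[90:330,150:400]
cv2.imwrite('pics/m11.png',np.hstack([cv2.resize(cv2.imread('pics/s11.png'),(270,270)),cv2.resize(cv2.imread('pics/sc11.png'),(270,270)),cv2.resize(i,(260,270))]))
"
```

```text
t 21.6 pos [0.4454 0.1049 0.2683] jaw 95.7 tilt [ 0.075  0.036 -0.997] F [ 1.  -0.4 -0.4] w 0.0866 q6 -1.73
w11 px [239 137] [302 224] end x 3.4 y -24.2 27.0
deck mm ((48.72308349609375, 1.389129638671875), (50.85637664794922, 91.29402923583984), 88.85185241699219)
```

View pics/m11.png

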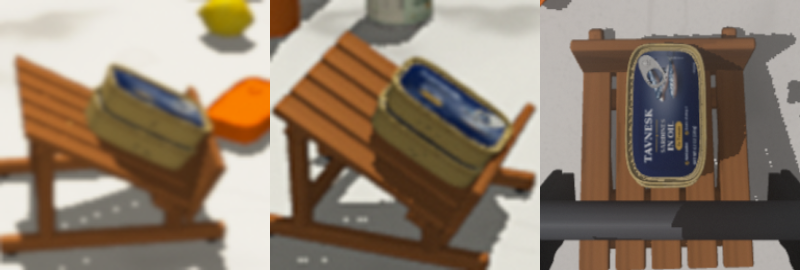

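The two tins are neatly stacked against the stop board: the upper centre is at deck (48.7, 1.4) mm and the lower at (49.3, 1.8) mm. Handing in.

```bash
python3 -c "
from h import *
st(); print(robot.hand_in())"
```

```text
t 21.75 pos [0.4472 0.1049 0.2689] jaw 95.7 tilt [ 0.082  0.036 -0.996] F [-0.5 -0.1 -0.8] w 0.0872 q6 -1.73
the job is handed in; nothing more can be done
None
```

I put both flat tins on the stand, lid up and one on top of the other, lengthwise up the slope with their low ends against the stop board. I handed the job in at about 21.8 s. I held each tin lightly so it could tilt to the slope as it touched down, then slid it down to the stop before releasing it.

- **Final position:** the last pictures, taken after the gripper had let go and risen clear, show the stack flush and flat. The two tins are within about 1 mm and 1° of each other, and 1.5–2 mm from the middle of the deck's width, which is about the calibration error.
- **Forces:** every reading at the end of a move was under 4 N.
- **Contact with the stop:** the force readings never showed a clear push back from the stop board. I judged contact from the pictures, and for the upper tin also from the tool no longer moving forward.
- **Tool tilt:** the tool had leaned about 5° by the end. I saw no effect on the tins.
- **Other items:** I did not reach for the round tin, the lemon or the orange tins. I did not measure their positions again at the end.

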